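# Square a stack of carving blanks and clamp it

## Task

Push the stack of three wooden blanks back until all three sit flush against the jig's back fence, still stacked. Then clamp them: turn the red middle knob clockwise fully home to its stop first, and after that the two black outer knobs, in either order, fully home too. Leave the tools and other things around where they are.

Things in the scene. Friction and masses are not known exactly. Their poses are not given: they have to be found in the camera images.
- jig: fixed clamping jig, yellow wood: board from x = -120 to +100, y = -135 to +215, 24 thick; origin on the table under the board; x points to the back fence, y to the robot's left, z up (yaw up to 0.3 rad either way). The stack's bay is open at -x; back fence's face at x = +75 (34 high); side cheeks' inner faces at y = +-102 (22 high, from x = -45 to +75)
- beam (a point): middle of the top of the jig's metal bridge beam, at jig x = +40, y = 0, 58 mm above the board; beam 40 wide (x), 244 long (y), 16 thick, on two end legs; its underside is 42 mm above the board, 12 above the stack. Knobs stand on it at jig y = -85, 0, +85
- fence (a point): middle of the foot of the back fence's face, on the board's top (24 mm above the table); x points into the fence
- blank_0: bottom blank of the stack: loose wooden plate 120 (x) x 200 (y) x 10 mm, about 0.13 kg, sliding easily (a push of 3 to 5 N moves the stack); origin under its centre; axes as the jig's. When flush its origin is 15 mm in front of (+x) the jig's origin, i.e. 60 mm from the fence's face; starts 8 to 30 mm short of that. 2 mm play at each cheek
- blank_1: middle blank, same size, browner wood; starts 8 to 30 mm short of the fence by its own amount
- blank_2: top blank, same size, palest wood; starts 8 to 30 mm short of the fence by its own amount
- knob_middle (a joint): red middle knob joint, rad: 0 = loosened, grows clockwise seen from above, 2.0 = end stop, where the grip bar lies along the beam. Starts 0.7 to 1.4 rad short of the stop. Friction 0.12 N m, no spring, stays where left; does not rise or sink. It drives a rubber foot under the beam, 3 mm down per rad, that just presses on the stack at the stop.
- knob_middle_grip (a point): on the red middle knob's axis, 119 mm above the table (95 above the jig's board). Knob: round foot 38 dia, 8 high, on a 40 dia steel disc of the beam (disc's top 64, knob's top 102 above the board), with an upright grip bar 44 long, 14 thick, 30 high. Site x runs along the bar (white mark at its -x end), z up.
- knob_left (a joint): black left knob (at jig y = +85) joint, rad: 0 = loosened, grows clockwise seen from above, 2.0 = end stop, where the grip bar lies along the beam. Starts 0.7 to 1.4 rad short of the stop. Friction 0.12 N m, no spring, stays where left; does not rise or sink. It drives a rubber foot under the beam, 3 mm down per rad, that just presses on the stack at the stop.
- knob_left_grip (a point): on the black left knob's axis, 119 mm above the table (95 above the jig's board). Knob: round foot 38 dia, 8 high, on a 40 dia steel disc of the beam (disc's top 64, knob's top 102 above the board), with an upright grip bar 44 long, 14 thick, 30 high. Site x runs along the bar (white mark at its -x end), z up.
- knob_right (a joint): black right knob (at jig y = -85) joint, rad: 0 = loosened, grows clockwise seen from above, 2.0 = end stop, where the grip bar lies along the beam. Starts 0.7 to 1.4 rad short of the stop. Friction 0.12 N m, no spring, stays where left; does not rise or sink. It drives a rubber foot under the beam, 3 mm down per rad, that just presses on the stack at the stop.
- knob_right_grip (a point): on the black right knob's axis, 119 mm above the table (95 above the jig's board). Knob: round foot 38 dia, 8 high, on a 40 dia steel disc of the beam (disc's top 64, knob's top 102 above the board), with an upright grip bar 44 long, 14 thick, 30 high. Site x runs along the bar (white mark at its -x end), z up.
- gouge_long: bystander: carving gouge with ochre wooden handle 110 x 24 x 22 and a 65 long blade, lying on the jig's bare left wing; origin under the front of the handle, x along the blade
- wax_tin: bystander: round green tin with brass lid, 56 dia, 40 high, on the jig's left wing; origin under its centre
- gouge_short: bystander: carving gouge with dark handle 85 x 24 x 22 and a 65 long blade; origin under the front of the handle, x along the blade
- mallet: bystander: round wooden carver's mallet standing on its head, 94 dia, 220 high; origin under its centre
- brush: bystander: bench brush about 170 long lying flat
- carved_tile: bystander: carved wooden tile 120 x 150 x 18 with rings; origin under its centre
- sanding_block: bystander: cork block 100 x 60 x 40; origin under its centre
Things that resemble listed ones, but are neither listed nor needed, are in the scene too. Leave any turquoise look-alike of the blank_0 alone.

How it is judged:
On the way, in this order (a step that is already met when the one before it is completed fails the run):
1. all three blanks flush against the back fence, still stacked (x of each of blank_0, blank_1, blank_2 in the frame of jig above 0.012 m and angle between the x axis of each of blank_0, blank_1, blank_2 and the x axis of jig, either way round below 0.035 rad and z of blank_0 in the frame of jig between 0.021 and 0.027 m and z of blank_1 in the frame of jig between 0.031 and 0.037 m and z of blank_2 in the frame of jig between 0.041 and 0.047 m), for 0.2 s.
2. middle knob at its stop while the outer knobs are still loose (all of step 1 and value of joint knob_middle above 1.9 rad and value of joint each of knob_left, knob_right below 1.6 rad), for 0.2 s.
3. both outer knobs at their stops (value of joint each of knob_left, knob_right above 1.9 rad), for 0.2 s.
At the end, for the whole second after the job is handed in: The three blanks lie still, stacked in their order on the jig's board, each within 3 mm of the back fence and square to it within 2 degrees, and all three knobs stand within 0.1 rad of their end stops (joint above 1.9) (all of step 1 and all of step 3 and value of joint knob_middle above 1.9 rad and linear speed of each of blank_0, blank_1, blank_2 below 0.02 m/s); the robot touches nothing.
It fails at once if a tool or other thing around the jig is moved more than 20 mm (distance of any of gouge_long, wax_tin, gouge_short, mallet, brush, carved_tile, sanding_block from where it was at the start of the episode above 0.02 m).
It also fails if it takes over 62 s, if anything falls off the work surface, if the arm or the gripper's body presses on something with over 40 N, if the wrist force passes 120 N, or if a joint passes its speed limit or range.

## Robot

A 6-joint arm with a two-finger parallel gripper is mounted at the origin on the work surface. World frame = base frame: x ahead of the robot, y to its left, z up, the work surface at z = 0. Lengths are in m, angles in rad, forces in N, time in s.
With the tool pointing down it reaches from about 0.25 to 0.8 m from the base axis. Payload 3.9 kg.
Tool frame: the origin (TCP) lies midway between the tips of the shut fingers; the grasp point (between the pads) lies robot.grip_depth behind it (robot.grip_depth is the distance from the TCP to the grasp point, in m); z points along the fingers, y is the line along which they close (so a half turn about z gives the same grasp; the last joint's range is limited). The gripper opens to 85 mm and grips with 20 to 120 N. Pads are 22 mm wide; open, the fingers measure 114 mm over their backs; the gripper's body (76 mm by 85 mm) begins 54 mm behind the grasp point. The pads swing forward as they close: fully open they stand 13 mm farther back than shut.
Start: joints at [1.252, 0.26, -0.138, 1.173, 0, 1.571], TCP at [0.165, 0.499, 0.231] pointing down, gripper open.
Joint ranges: [-2.78, 2.78], [-0.83, 1.72], [-1.28, 1.37], [-1.9, 2.12], [-1.57, 1.48], [-3.14, 3.14]. Speed limits (rad/s): [2.57, 2.57, 3.14, 3.14, 3.14, 3.14].

## Interface

Orientations are given as [roll, pitch, yaw] about the fixed x, y, z axes, in that order (R = Rz(yaw) Ry(pitch) Rx(roll)).
In Python, from rig import robot gives the robot as it stands.
- The arm moves only by the tool move_arm, never from a script. Its argument "targets" is a list of rows, each a list of 3 entries, a list of its own where there are three numbers: the shift along the tool's x, y, z in cm, then the turn about the tool's z in rad, then the finger opening in cm, from 0 to 8.54. A call has 1 to 20 rows; each row shifts and turns the commanded pose from where the row before left it, along the tool's axes as they then stand; what a row does not reach is not made up. A row lasts 1/8 s, in which the tool goes at most 62.5 mm and 10.7 degrees, less where a joint would pass 70% of its speed; a pose out of reach is approached as far as the arm can. A call with a gripper value outside its range is refused whole. The fingers move at their own pace and stop on an object; "newtons" is the grip in N (left out, the last holds). Time passes only in rows, so rows that do not move let the fingers close. It gives the time, the measured TCP pose, the force, the opening and the grip force at its end, in the units of the state.
- robot.observe(): the state, without advancing time (a new reading comes with each control period).
- robot.snapshot(name): name is "scene" or "top" or "wrist"; returns a dict with "image" (384x512x3 uint8, blue, green, red), "camera_matrix" (3x3 intrinsics, pixels), "R" (3x3) and "t" (3): a world point X has camera coordinates R X + t; the wrist camera has in their place "tool_from_camera" (4x4, takes a point from camera to tool coordinates, whose origin is the TCP and whose axes are the flange's). Camera axes: x right, y down, z forward; pixel columns grow to the right and rows downward; lengths in m; the calibration is good to about 2 mm. A picture is of the moment at which its call begins: read the wrist's pose just before it. There is no depth.
- robot.close_job(): hands the job in; it is judged then, once.
The state is a dict: "time_s": time; "joint_positions": joint angles; "dq": joint speeds; "effort": joint torques, N m; "position": TCP position; "orientation": TCP orientation; "wrist_force": force on the tool from outside, world axes, zero at the start; "wrist_torque": the same for the moment, N m; "finger_gap": finger opening in m; "grasp_force": force on a finger pad.
Only numpy, scipy, OpenCV 4.12 (cv2) and the standard library are available. Lean on these libraries where they do the work, as an engineer would, in place of code of your own. Each camera call takes 0.05 s, during which the arm holds its last target. There are 200 camera calls.

## Working session

There is one attempt and no reset: what is moved stays moved. The work goes in short steps, Python scripts to look and compute and a tool call to move; the robot and the scene stay as the last step left them, time stands still between calls to the robot, and variables do not carry over. Pictures are saved under pics/ and viewed, at most 10 in all, crops included, and the job is handed in when it is done.

Besides the shell and the picture viewer there is one more tool, called after "Emit:" as name(argument=value, ...) on one line, values as JSON. move_arm: Moves the arm, as the interface text tells. Its arguments: {"type":"object","properties":{"targets":{"type":"array","items":{"type":"array"}},"newtons":{"type":"number"}},"required":["targets"]}

```bash
mkdir -p pics; ls; cat > h.py <<'E'
from rig import robot
import numpy as np, cv2
def save(n,f):
    s=robot.snapshot(n); cv2.imwrite('pics/'+f+'.png',s['image']); np.savez('pics/'+f+'.npz',**{k:v for k,v in s.items()}); return s
E
python3 - <<'E'
from h import *
o=robot.observe(); print(o, robot.grip_depth)
a=save('scene','s0'); b=save('top','t0')
for s in (a,b): print(s['camera_matrix'],s['R'],s['t'])
E
```

```text
pics
{'time_s': 0.0, 'joint_positions': array([ 1.25203711e+00,  2.60680343e-01, -1.39396549e-01,  1.17267702e+00,
        3.16063837e-05,  1.57079315e+00]), 'dq': array([-5.33044322e-04,  7.05604327e-05, -1.96823205e-04, -3.49317387e-04,
       -2.18915077e-04,  8.84014498e-05]), 'effort': array([ 1.13571896e-03, -4.05680430e+01,  2.53921223e+01,  1.85999688e-02,
        1.93364026e-04,  3.84189278e-06]), 'position': array([0.16430471, 0.49790587, 0.23045642]), 'orientation': array([-3.13963507e+00, -3.16125370e-05,  2.82283655e+00]), 'wrist_force': array([ 0.90558085, -0.04899941,  0.76828333]), 'wrist_torque': array([-0.02876559, -0.00167022, -0.03404102]), 'grasp_force': 0.0, 'finger_gap': 0.08545060071755513} 0.0187
[[397.85122413   0.         252.91626488]
 [  0.         397.85122413 192.73725738]
 [  0.           0.           1.        ]] [[-0.83583933  0.54877944  0.01461977]
 [ 0.45196937  0.7030169  -0.54908189]
 [-0.3116028  -0.45233655 -0.83564068]] [ 0.40579655 -0.15280541  1.32570581]
[[464.55441374   0.         252.71157353]
 [  0.         464.55441374 187.21183458]
 [  0.           0.           1.        ]] [[-0.01544168 -0.99987867  0.00204743]
 [-0.97881936  0.01469831 -0.20419751]
 [ 0.20414264 -0.00515722 -0.97892757]] [0.02836017 0.49136017 1.34109827]
```

```bash
python3 - <<'E'
import cv2
for n in('s0','t0'): cv2.imwrite(f'pics/{n}b.png',cv2.resize(cv2.imread(f'pics/{n}.png'),(800,600),interpolation=cv2.INTER_CUBIC))
E
```

```text
(no output)
```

View pics/t0b.png

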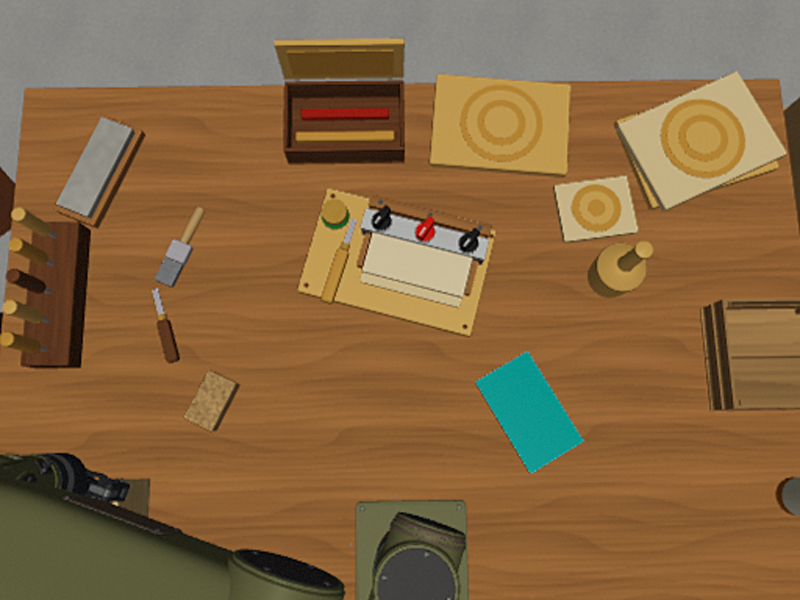

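View pics/s0b.png

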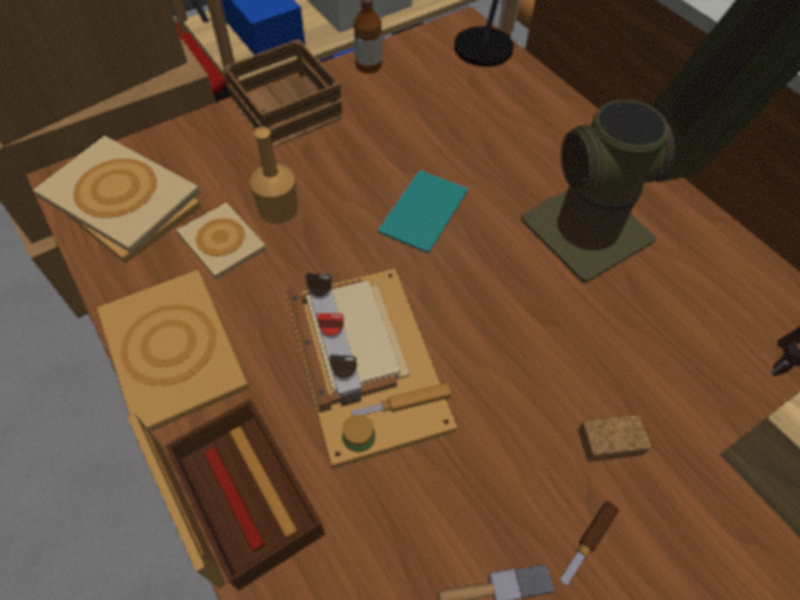

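Top view: jig with board corners at (299,291), (327,189), (495,230), (471,335), knobs at (381,216), (426,229), (469,239), and the tin and long gouge on its left wing. Scene view: board corners at (455,429), (333,462), (396,271). The turquoise plate lies in front.

```bash
cat >> h.py <<'E'
from scipy.optimize import least_squares
def proj(K,R,t,X):
    c=(R@np.asarray(X,float).T).T+t; p=(K@c.T).T; return p[:,:2]/p[:,2:]
def jigpts(p,P):
    c,s=np.cos(p[2]),np.sin(p[2]); P=np.asarray(P,float)/1000
    return np.c_[p[0]+c*P[:,0]-s*P[:,1], p[1]+s*P[:,0]+c*P[:,1], p[3]+P[:,2]]
def wristcam(s,o):
    from scipy.spatial.transform import Rotation as Ro
    T=np.eye(4);T[:3,:3]=Ro.from_euler('xyz',o['orientation']).as_matrix();T[:3,3]=o['position']
    W=np.linalg.inv(T@s['tool_from_camera']); return s['camera_matrix'],W[:3,:3],W[:3,3]
E
python3 - <<'E'
from h import *
C=[[-120,215,24],[100,215,24],[-120,-135,24]]
B=[[0+40,0,126]]
v=[]
a=np.load('pics/t0.npz');v.append((a,C+[[100,-135,24],[40,0,122]],np.array([[299,291],[327,189],[471,335],[495,230],[425,227]])))
a=np.load('pics/s0.npz');v.append((a,C+[[40,0,122]],np.array([[455,429],[333,462],[396,271],[330,318]])))
def f(p): return np.concatenate([(proj(a['camera_matrix'],a['R'],a['t'],jigpts(p,P))-q*.64).ravel() for a,P,q in v])
r=least_squares(f,[.5,.0,-.2,0]);print(r.x,r.fun.round(1))
p=r.x
print(jigpts(p,[[40,0,119],[40,85,119],[40,-85,119],[-60,0,40],[-45,0,40]]).round(3))
o=robot.observe();s=save('wrist','w0');print(s['tool_from_camera'].round(3),s['camera_matrix'][0,0])
E
```

```text
[ 0.56052308 -0.02583002 -0.27080707 -0.00652257] [-1.5  0.7  0.   0.1 -0.6  1.1  0.4  0.8 -0.1  1.   0.5 -1.1 -1.7  2.2
 -1.7 -1.5 -0.8  0.1]
[[ 0.599 -0.037  0.112]
 [ 0.622  0.045  0.112]
 [ 0.576 -0.118  0.112]
 [ 0.503 -0.01   0.033]
 [ 0.517 -0.014  0.033]]
[[ 0.    -0.952 -0.307  0.079]
 [ 1.     0.     0.     0.   ]
 [ 0.    -0.307  0.952 -0.142]
 [ 0.     0.     0.     1.   ]] 302.7661514954479
```

Emit:
move_arm(targets=[[[-4.98, -3.4, 0.2], 0, 8.54], [[-4.98, -3.4, 0.2], 0, 8.54], [[-4.98, -3.4, 0.2], 0, 8.54], [[-4.98, -3.4, 0.2], 0, 8.54], [[-4.98, -3.4, 0.2], 0, 8.54], [[-4.98, -3.4, 0.2], 0, 8.54], [[-4.98, -3.4, 0.2], 0, 8.54], [[-4.98, -3.4, 0.2], 0, 8.54], [[-4.98, -3.4, 0.2], 0, 8.54], [[-4.98, -3.4, 0.2], 0, 8.54], [[-4.98, -3.4, 0.2], -0.048, 8.54], [[0, 0, 0], 0, 8.54], [[0, 0, 0], 0, 8.54]])

```text
time_s: 1.78
position: [0.5668, -0.0283, 0.2087]
orientation: [3.142, -0.002, 2.87]
wrist_force: [-0.5, 0.0, 0.7]
finger_gap: 0.0854
grasp_force: 0.0
```

```bash
python3 - <<'E'
from h import *
o=robot.observe();s=save('wrist','w1');np.savez('pics/o1.npz',**{k:o[k] for k in('position','orientation')})
print(o['position'],o['orientation'],o['joint_positions'])
cv2.imwrite('pics/w1b.png',cv2.resize(s['image'],(800,600),interpolation=cv2.INTER_CUBIC))
E
```

```text
[ 0.56681279 -0.02833426  0.20868473] [ 3.14155850e+00 -1.96821749e-03  2.86983681e+00] [-5.02101382e-02  3.44152914e-01 -7.62277978e-02  1.15232822e+00
  4.65808875e-04  2.21545289e-01]
```

View pics/w1b.png

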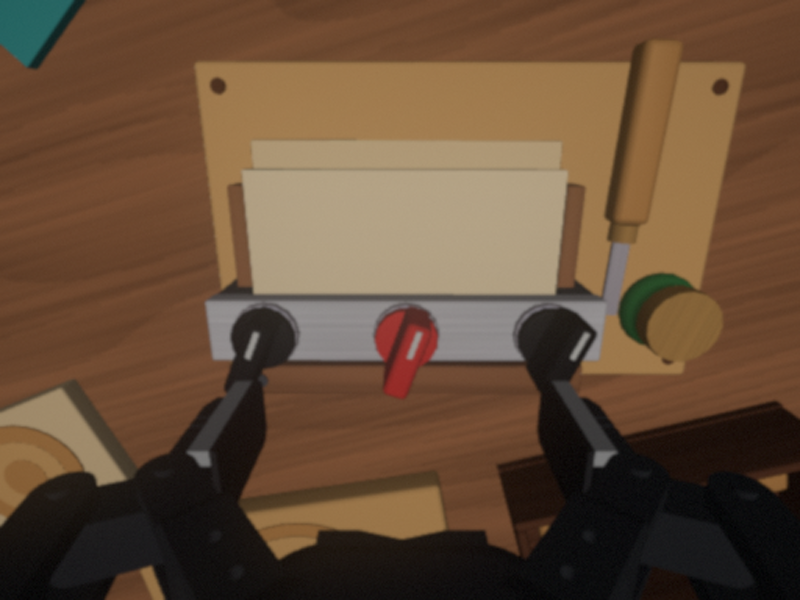

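Wrist view: board corners (196,63), (744,64), beam top corners (208,300), (600,302), (214,359), (601,359); top blank front corners (243,170), (567,170), a lower blank's front edge at (252,142)-(562,141); knobs' white marks at (252,345), (414,346), (580,346). The stack looks square.

```bash
python3 - <<'E'
from h import *
v=[]
C=[[-120,215,24],[100,215,24],[-120,-135,24]]
cam=lambda a:(a['camera_matrix'],a['R'],a['t'])
a=np.load('pics/t0.npz');v.append((cam(a),C+[[100,-135,24]],np.array([[299,291],[327,189],[471,335],[495,230]]),.5))
a=np.load('pics/s0.npz');v.append((cam(a),C,np.array([[455,429],[333,462],[396,271]]),.5))
W=wristcam(np.load('pics/w1.npz'),np.load('pics/o1.npz'))
P=[[-120,215,24],[-120,-135,24],[100,215,24],[20,-122,82],[20,122,82],[60,-122,82],[60,122,82]]
v.append((W,P,np.array([[744,64],[196,63],[684,373],[208,300],[603,301],[213,360],[601,359]]),1))
f=lambda p: np.concatenate([w*(proj(*c,jigpts(p,P))-q*.64).ravel() for c,P,q,w in v])
r=least_squares(f,[.56,-.026,-.27,0],loss='soft_l1');p=r.x;print(p,f(p).round(1));
np.save('jig.npy',p)
def back(u,z,cam=W):
    K,R,t=cam; d=R.T@np.linalg.inv(K)@np.r_[np.array(u)*.64,1]; o=-R.T@t; X=o+d*(z/1000+p[3]-o[2])/d[2]
    c,s=np.cos(p[2]),np.sin(p[2]); e=X[:2]-p[:2]; return np.array([c*e[0]+s*e[1],-s*e[0]+c*e[1]])*1000
for z in(54,):print('top',back((243,170),z),back((567,170),z))
for z in(44,34):print(z,back((252,142),z),back((562,141),z))
for n,(m1,m2) in dict(right=((258,333),(247,358)),mid=((419,334),(409,359)),left=((588,334),(572,359))).items():
    x=back(m1,126),back(m2,126);d=x[1]-x[0];print(n,x,np.arctan2(d[1],d[0]))
print(jigpts(p,[[40,0,119],[40,85,119],[40,-85,119],[-45,0,40]]).round(4))
print('knob px',proj(*W,jigpts(p,[[40,0,126],[40,85,126],[40,-85,126]]))/.64)
E
python3 - <<'E'
import cv2
i=cv2.imread('pics/w1.png');cv2.imwrite('pics/w1c.png',cv2.resize(i[180:270,130:410],(800,257),interpolation=cv2.INTER_CUBIC))
E
```

```text
[ 0.56211208 -0.0231851  -0.27154527 -0.00489415] [-1.2  0.  -0.4 -0.3 -0.7  0.3 -0.2  0.1  0.3 -0.1 -0.9  1.6 -0.8 -0.5
  0.1 -0.5 -0.5  0.  -1.4  0.5 -0.3  0.1  2.5 -0.5  1.5 -0.2 -1.6  0.5]
top [ -55.58344984 -101.56194188] [-55.61514736  98.91517503]
44 [-72.07744105 -97.4148628 ] [-72.70633543  97.28420191]
34 [ -72.06120052 -100.42213086] [-72.7102578  100.51915268]
right (array([ 23.27187537, -78.77725499]), array([ 37.68150959, -85.97824174])) -0.4634349306164256
mid (array([23.8246999 ,  5.69267345]), array([38.25415008,  0.51683154])) -0.3444041395448144
left (array([23.81011558, 94.41353962]), array([38.23973999, 87.60330806])) -0.4409665238029634
[[ 0.6006 -0.0339  0.1141]
 [ 0.6234  0.048   0.1141]
 [ 0.5778 -0.1158  0.1141]
 [ 0.5188 -0.0111  0.0351]]
knob px [[408.01797191 361.96595388]
 [566.77560935 361.98981769]
 [249.25698414 361.94208957]]
```

View pics/w1c.png

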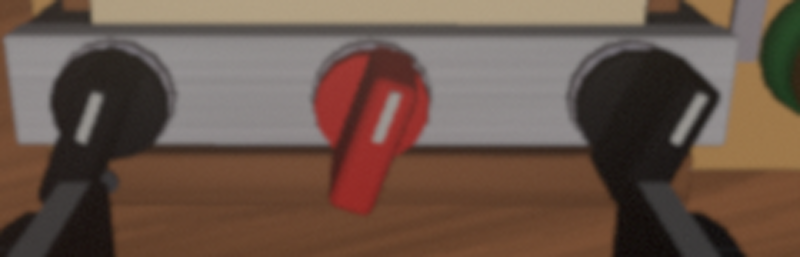

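The crop confirms the red mark from (395,95) to (380,140), about 0.33 rad from jig x; the bars have roughly 1.1-1.25 rad to go.

Emit:
move_arm(targets=[[[2.45, 0.1, 4.2], 0, 8.54], [[2.45, 0.1, 4.35], 0, 8.54], [[2.45, 0.1, 4.35], 0, 8.54], [[2.45, 0.1, 4.35], 0, 8.54], [[0, 0, 0.5], 0, 8.54], [[0, 0, 0.4], 0, 8.54], [[0, 0, 0], 0, 8.54]])

```text
time_s: 2.7
position: [0.4774, 0.0018, 0.0295]
orientation: [3.14, 0.005, 2.871]
wrist_force: [0.1, 0.1, 0.1]
finger_gap: 0.0855
grasp_force: 0.0
```

```bash
python3 - <<'E'
from h import *
o=robot.observe();s=save('wrist','w2');print(o['position'],o['wrist_force'])
cv2.imwrite('pics/w2b.png',cv2.resize(s['image'],(800,600),interpolation=cv2.INTER_CUBIC))
E
```

```text
[0.47743898 0.00183204 0.02952473] [0.12953969 0.13586488 0.11448636]
```

View pics/w2b.png

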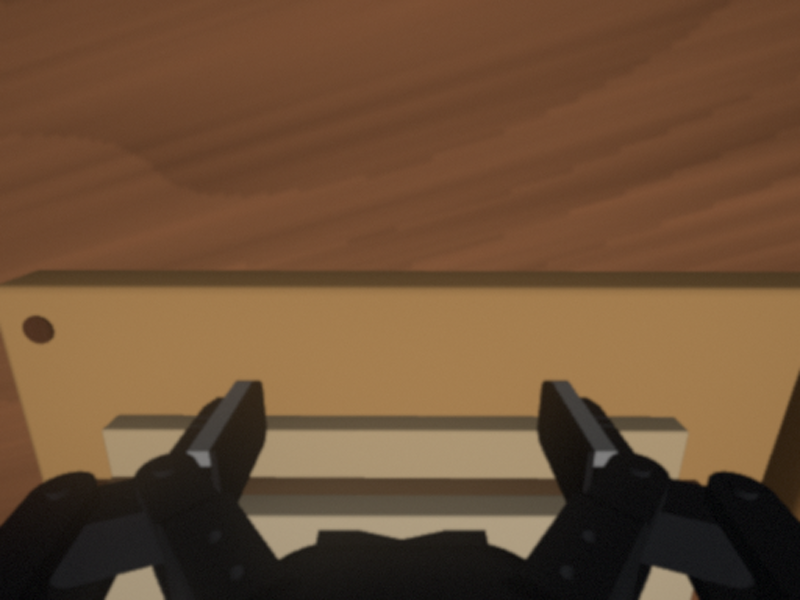

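Fingers are just above the board at the pads (250,390) and (560,390); bottom blank is frontmost (edge row ~420), middle and top are further back (rows 480-515). I back off slightly, then go down.

Emit:
move_arm(targets=[[[0.6, 0, 0], 0, 8.54], [[0, 0, 0.7], 0, 8.54], [[0, 0, 0.6], 0, 8.54], [[0, 0, 0], 0, 8.54], [[0, 0, 0], 0, 8.54]])

```text
time_s: 3.38
position: [0.4683, 0.0033, 0.0146]
orientation: [-3.141, -0.0, 2.871]
wrist_force: [0.5, 0.1, 0.0]
finger_gap: 0.0854
grasp_force: 0.0
```

Emit:
move_arm(targets=[[[0, 0, 0.15], 0, 8.54], [[0, 0, 0], 0, 8.54]])

```text
time_s: 3.62
position: [0.4684, 0.0034, 0.0133]
orientation: [-3.142, -0.0, 2.871]
wrist_force: [0.2, -0.2, 0.3]
finger_gap: 0.0854
grasp_force: 0.0
```

Emit:
move_arm(targets=[[[-0.5, 0, 0], 0, 8.54], [[-0.5, 0, 0], 0, 8.54], [[-0.5, 0, 0], 0, 8.54], [[-0.4, 0, 0], 0, 8.54], [[-0.4, 0, 0], 0, 8.54], [[-0.4, 0, 0], 0, 8.54], [[-0.4, 0, 0], 0, 8.54], [[0, 0, 0], 0, 8.54]])

```text
time_s: 4.62
position: [0.4989, -0.0051, 0.0132]
orientation: [-3.141, 0.001, 2.871]
wrist_force: [-0.9, 0.3, -0.3]
finger_gap: 0.0851
grasp_force: 0.6
```

Emit:
move_arm(targets=[[[-0.2, 0, 0], 0, 8.54], [[-0.2, 0, 0], 0, 8.54], [[-0.2, 0, 0], 0, 8.54], [[0, 0, 0], 0, 8.54]])

```text
time_s: 5.12
position: [0.5045, -0.0067, 0.0133]
orientation: [-3.142, 0.001, 2.871]
wrist_force: [-2.4, -0.2, -1.2]
finger_gap: 0.0855
grasp_force: 0.8
```

Emit:
move_arm(targets=[[[-0.15, 0, 0], 0, 8.54], [[-0.15, 0, 0], 0, 8.54], [[0, 0, 0], 0, 8.54]])

```text
time_s: 5.5
position: [0.507, -0.0073, 0.0133]
orientation: [-3.142, -0.0, 2.871]
wrist_force: [-2.3, 1.3, 0.1]
finger_gap: 0.0852
grasp_force: 1.3
```

Emit:
move_arm(targets=[[[-0.15, 0, 0], 0, 8.54], [[0, 0, 0], 0, 8.54]])

```text
time_s: 5.75
position: [0.507, -0.0074, 0.0131]
orientation: [3.142, -0.003, 2.871]
wrist_force: [-5.7, 2.3, 3.1]
finger_gap: 0.0851
grasp_force: 2.8
```

Emit:
move_arm(targets=[[[-0.15, 0, 0], 0, 8.54], [[0, 0, 0], 0, 8.54]])

```text
time_s: 6.0
position: [0.5069, -0.0074, 0.0129]
orientation: [3.141, -0.005, 2.871]
wrist_force: [-7.4, 3.1, 3.8]
finger_gap: 0.0854
grasp_force: 4.0
```

Emit:
move_arm(targets=[[[-0.15, 0, 0], 0, 8.54], [[0, 0, 0], 0, 8.54], [[0, 0, 0], 0, 8.54]])

```text
time_s: 6.38
position: [0.5069, -0.0075, 0.0126]
orientation: [3.141, -0.008, 2.871]
wrist_force: [-10.3, 4.3, 4.8]
finger_gap: 0.0854
grasp_force: 5.1
```

Emit:
move_arm(targets=[[[0.8, 0, 0], 0, 8.54], [[1.2, 0, 0], 0, 8.54], [[0, 0, -4.5], 0, 8.54], [[0, 0, -5], 0, 8.54], [[-2, 0, -5], 0, 8.54], [[-3, 0, -5], 0, 8.54], [[-3, 0, 0], 0, 8.54], [[0, 0, 0], 0, 8.54], [[0, 0, 0], 0, 8.54]])

```text
time_s: 7.5
position: [0.5681, -0.0245, 0.2078]
orientation: [-3.141, -0.001, 2.871]
wrist_force: [-0.3, -0.1, 0.7]
finger_gap: 0.0852
grasp_force: 0.0
```

```bash
python3 - <<'E'
from h import *
o=robot.observe();s=save('wrist','w3');np.savez('pics/o3.npz',**{k:o[k] for k in('position','orientation')});print(o['position'],o['orientation'])
cv2.imwrite('pics/w3b.png',cv2.resize(s['image'],(800,600),interpolation=cv2.INTER_CUBIC))
E
```

```text
[ 0.56814736 -0.0245052   0.20776546] [-3.14123324e+00 -1.29612507e-03  2.87075179e+00]
```

View pics/w3b.png

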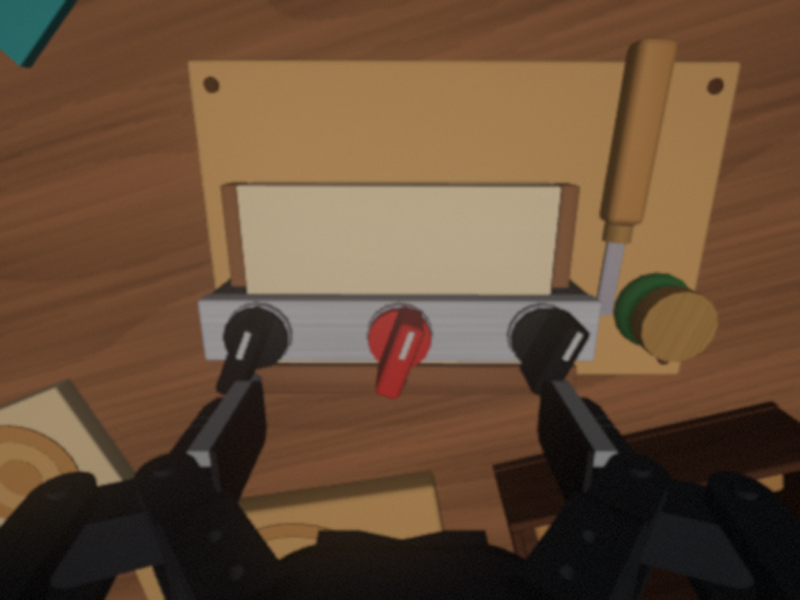

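Stack's front edge (row 185) now lines up with the cheeks' front ends (x = -45) — flush and square. Red knob bar centre about (400,358). Now the middle knob.

Emit:
move_arm(targets=[[[-1.7, 0, 0], 0, 4], [[-1.7, 0, 0], 0, 4], [[0, 0, 2], 0.165, 4], [[0, 0, 2], 0.165, 4], [[0, 0, 3], 0, 4], [[0, 0, 2], 0, 4], [[0, 0, 0], 0, 4], [[0, 0, 0], 0, 4]])

```text
time_s: 8.55
position: [0.6017, -0.0335, 0.119]
orientation: [3.141, 0.0, 2.541]
wrist_force: [0.3, 0.4, 0.2]
finger_gap: 0.0402
grasp_force: 0.0
```

```bash
python3 - <<'E'
from h import *
o=robot.observe();s=save('wrist','w4');np.savez('pics/o4.npz',**{k:o[k] for k in('position','orientation')});print(o['position'],o['orientation'])
cv2.imwrite('pics/w4b.png',cv2.resize(s['image'],(800,600),interpolation=cv2.INTER_CUBIC))
E
```

```text
[ 0.60174819 -0.03354677  0.11897583] [3.14135583e+00 3.97083333e-04 2.54098854e+00]
```

View pics/w4b.png

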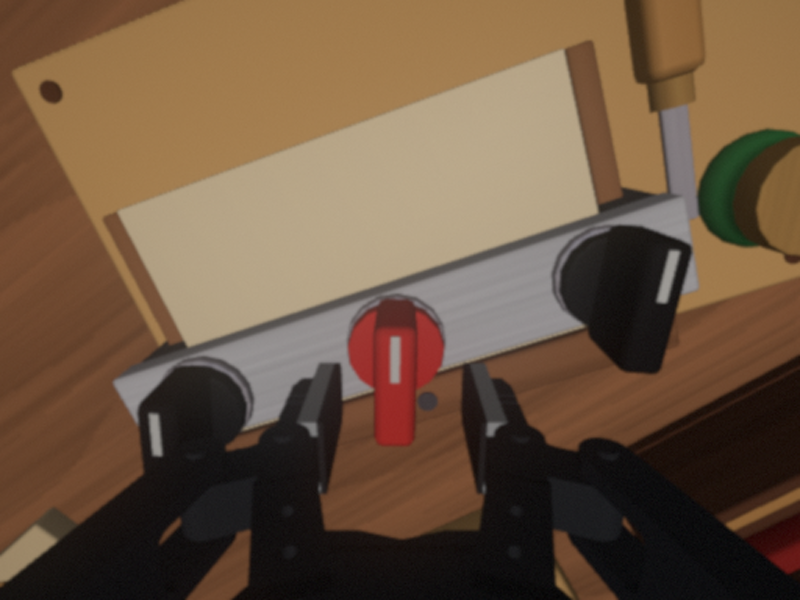

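The red bar (375-415, rows 325-440) lies parallel between the pads, nearly centred. Left bar is ~0.2 rad steeper, right ~0.1 rad less.

Emit:
move_arm(newtons=40, targets=[[[0, -0.05, 0.9], 0, 4], [[0, 0, 0.75], 0, 4], [[0, 0, 0], 0, 2], [[0, 0, 0], 0, 0.5], [[0, 0, 0], 0, 0.5], [[0, 0, 0], 0, 0.5], [[0, 0, 0], 0, 0.5]])

```text
time_s: 9.48
position: [0.6003, -0.0352, 0.1015]
orientation: [-3.139, -0.001, 2.54]
wrist_force: [-2.9, -4.1, 0.6]
finger_gap: 0.0134
grasp_force: 40.1
```

Emit:
move_arm(targets=[[[0, 0, 0], 0.15, 0.5], [[0, 0, 0], 0.15, 0.5], [[0, 0, 0], 0.15, 0.5], [[0, 0, 0], 0.15, 0.5], [[0, 0, 0], 0.15, 0.5], [[0, 0, 0], 0.15, 0.5], [[0, 0, 0], 0.15, 0.5], [[0, 0, 0], 0, 0.5]])

```text
time_s: 10.48
position: [0.5994, -0.0357, 0.1014]
orientation: [-3.138, 0.003, 1.489]
wrist_force: [-5.7, -6.4, 0.8]
finger_gap: 0.0132
grasp_force: 40.3
```

```bash
python3 -c "
from h import *
o=robot.observe();print(o['orientation'],o['wrist_torque'],o['wrist_force'],o['joint_positions'])"
```

```text
[-3.13784303  0.00345219  1.48869951] [-1.11918212  0.86046678 -0.07756289] [-5.74705092 -6.3524665   0.7546498 ] [-0.05773136  0.46884465 -0.17012316  0.93566115 -0.00335978  1.59517469]
```

Emit:
move_arm(targets=[[[0, 0, 0], 0.1, 0.5], [[0, 0, 0], 0.09, 0.5], [[0, 0, 0], 0, 0.5]])

```text
time_s: 10.85
position: [0.5992, -0.0357, 0.1014]
orientation: [-3.138, 0.004, 1.299]
wrist_force: [-5.8, -6.1, 1.4]
finger_gap: 0.0134
grasp_force: 40.4
```

Emit:
move_arm(targets=[[[0, 0, 0], 0.06, 0.5], [[0, 0, 0], 0, 0.5]])

```text
time_s: 11.1
position: [0.5992, -0.0354, 0.1015]
orientation: [-3.139, 0.004, 1.243]
wrist_force: [-5.9, -5.9, 1.4]
finger_gap: 0.0131
grasp_force: 57.7
```

```bash
python3 -c "
from h import *
o=robot.observe();print(o['orientation'],o['wrist_torque'],o['wrist_force'],o['joint_positions'])"
```

```text
[-3.13850795  0.00416115  1.24283089] [-1.05246571  1.01976899  1.08694835] [-5.85515353 -5.85999352  1.42188674] [-0.0572762   0.46861532 -0.17017802  0.93608806 -0.00318477  1.84149849]
```

Torque jumped to 1.1 N m at yaw ≈1.30: stop reached. Release and go to the right knob.

Emit:
move_arm(targets=[[[0, 0, 0], 0, 4], [[0, 0, 0], 0, 4], [[0, 0, -2.5], 0, 4], [[0, 0, -3], 0, 4], [[-4.2, 0.3, 0], 0, 4], [[-4.2, 0.3, 0], 0, 4], [[0, 0, 0], -0.175, 4], [[0, 0, 0], -0.175, 4], [[0, 0, 0], -0.175, 4], [[0, 0, 0], -0.175, 4], [[0, 0, 0], -0.175, 4], [[0, 0, 0], -0.175, 4], [[0, 0, 0], -0.175, 4], [[0, 0, 1.8], -0.175, 4], [[0, 0, 1.5], 0, 4], [[0, 0, 0], 0, 4], [[0, 0, 0], 0, 4]])

```text
time_s: 13.22
position: [0.5803, -0.1154, 0.1241]
orientation: [3.141, 0.0, 2.64]
wrist_force: [0.4, 0.1, -0.1]
finger_gap: 0.0396
grasp_force: 0.0
```

```bash
python3 - <<'E'
from h import *
o=robot.observe();s=save('wrist','w5');print(o['position'],o['orientation'])
cv2.imwrite('pics/w5b.png',cv2.resize(s['image'],(800,600),interpolation=cv2.INTER_CUBIC))
E
```

```text
[ 0.58031096 -0.11543944  0.12406986] [3.14129382e+00 3.18082996e-04 2.63957590e+00]
```

View pics/w5b.png

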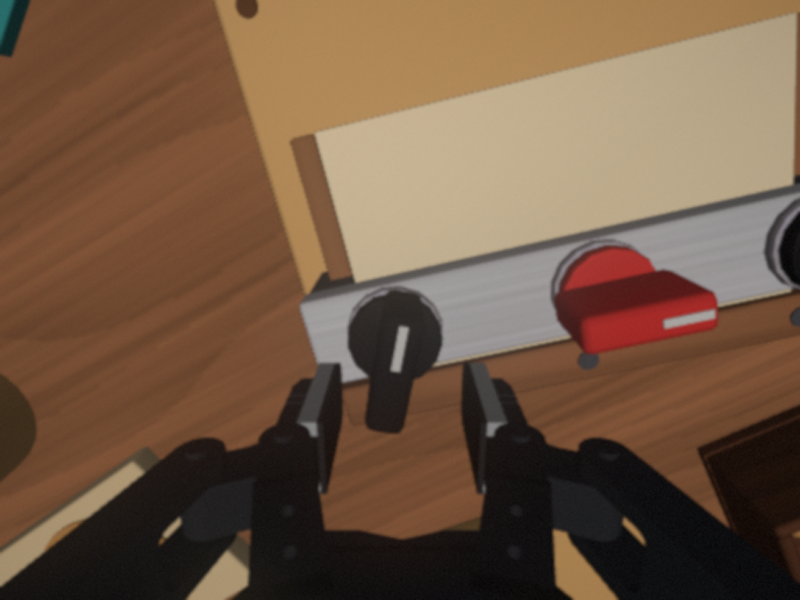

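Red bar now lies along the beam. The right bar (mark (404,328)-(396,370)) needs ~0.17 rad more turn and ~3 mm shift left.

Emit:
move_arm(targets=[[[0, 0, 0], 0.17, 4], [[0.15, -0.3, 0.6], 0, 4], [[0, 0, 0.9], 0, 4], [[0, 0, 0.75], 0, 4], [[0, 0, 0], 0, 2], [[0, 0, 0], 0, 0.5], [[0, 0, 0], 0, 0.5], [[0, 0, 0], 0, 0.5], [[0, 0, 0], 0, 0.5]])

```text
time_s: 14.4
position: [0.5766, -0.1168, 0.1009]
orientation: [-3.141, -0.001, 2.471]
wrist_force: [-0.6, 1.0, -5.7]
finger_gap: 0.0133
grasp_force: 40.9
```

Emit:
move_arm(targets=[[[0, 0, 0], 0.15, 0.5], [[0, 0, 0], 0.15, 0.5], [[0, 0, 0], 0.15, 0.5], [[0, 0, 0], 0.15, 0.5], [[0, 0, 0], 0.15, 0.5], [[0, 0, 0], 0.15, 0.5], [[0, 0, 0], 0.15, 0.5], [[0, 0, 0], 0.1, 0.5], [[0, 0, 0], 0, 0.5]])

```text
time_s: 15.52
position: [0.5763, -0.1169, 0.1009]
orientation: [-3.14, 0.0, 1.322]
wrist_force: [-0.9, -0.2, -4.7]
finger_gap: 0.013
grasp_force: 41.0
```

```bash
python3 -c "
from h import *
o=robot.observe();print(o['orientation'],o['wrist_torque'],o['wrist_force'],o['joint_positions'])"
```

```text
[-3.14016887e+00  3.06561773e-04  1.32167391e+00] [ 0.05123449  0.27479209 -0.02269354] [-0.92982639 -0.19953736 -4.68388102] [-2.00026861e-01  4.48227643e-01 -2.07139753e-01  9.16866042e-01
 -2.36318834e-04  1.61989227e+00]
```

Emit:
move_arm(targets=[[[0, 0, 0], 0.08, 0.5], [[0, 0, 0], 0, 0.5]])

```text
time_s: 15.78
position: [0.5762, -0.117, 0.101]
orientation: [-3.14, 0.001, 1.246]
wrist_force: [-2.7, -0.4, -4.1]
finger_gap: 0.0134
grasp_force: 57.0
```

```bash
python3 -c "
from h import *
o=robot.observe();print(o['orientation'],o['wrist_torque'],o['wrist_force'])"
```

```text
[-3.14032435e+00  1.19262871e-03  1.24571926e+00] [-0.2668569   0.37974633  1.39638082] [-2.70015956 -0.35756995 -4.05083732]
```

Right knob at its stop (1.4 N m). On to the left knob.

Emit:
move_arm(targets=[[[0, 0, 0], 0, 4], [[0, 0, 0], 0, 4], [[0, 0, -2.5], 0, 4], [[0, 0, -3], 0, 4], [[4.25, -0.2, 0], 0, 4], [[4.25, -0.2, 0], 0, 4], [[4.25, -0.2, 0], 0, 4], [[4.25, -0.25, 0], 0, 4], [[0, 0, 0], -0.156, 4], [[0, 0, 0], -0.156, 4], [[0, 0, 0], -0.156, 4], [[0, 0, 0], -0.156, 4], [[0, 0, 0], -0.156, 4], [[0, 0, 0], -0.156, 4], [[0, 0, 1.8], -0.156, 4], [[0, 0, 1.5], 0, 4], [[0, 0, 0], 0, 4], [[0, 0, 0], 0, 4]])

```text
time_s: 18.02
position: [0.6243, 0.0467, 0.1237]
orientation: [3.141, 0.0, 2.332]
wrist_force: [0.3, -0.2, 0.0]
finger_gap: 0.0396
grasp_force: 0.0
```

```bash
python3 - <<'E'
from h import *
o=robot.observe();s=save('wrist','w6');print(o['position'],o['orientation'])
cv2.imwrite('pics/w6b.png',cv2.resize(s['image'],(800,600),interpolation=cv2.INTER_CUBIC))
E
```

```text
[0.62433842 0.04667817 0.12366468] [3.14112854e+00 3.25141030e-04 2.33156581e+00]
```

View pics/w6b.png

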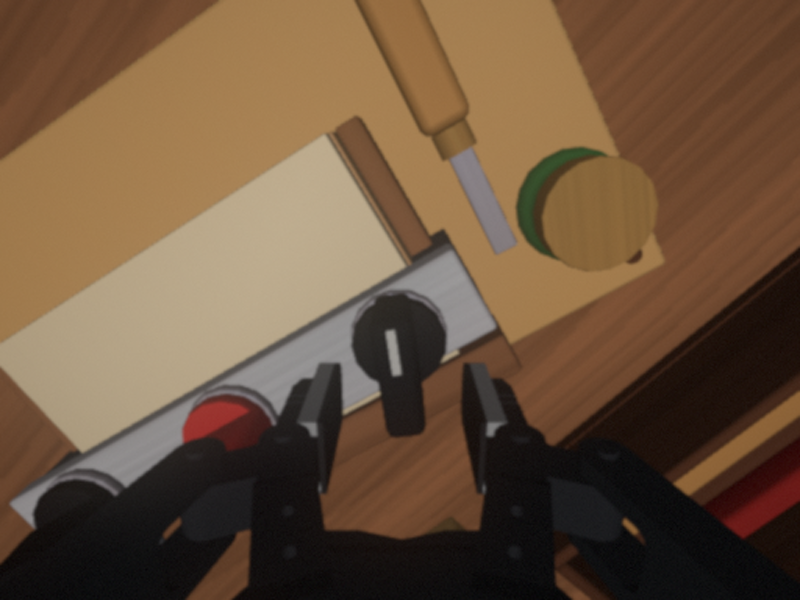

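Left bar (mark (391,333)-(396,375)) nearly aligned; needs about -0.08 rad turn.

Emit:
move_arm(targets=[[[0, 0, 0], -0.08, 4], [[0.15, -0.1, 0.6], 0, 4], [[0, 0, 0.9], 0, 4], [[0, 0, 0.7], 0, 4], [[0, 0, 0], 0, 2], [[0, 0, 0], 0, 0.5], [[0, 0, 0], 0, 0.5], [[0, 0, 0], 0, 0.5], [[0, 0, 0], 0, 0.5]])

```text
time_s: 19.2
position: [0.6221, 0.0472, 0.1009]
orientation: [3.141, -0.001, 2.413]
wrist_force: [1.5, 2.3, -6.4]
finger_gap: 0.0132
grasp_force: 42.7
```

Emit:
move_arm(targets=[[[0, 0, 0], 0.15, 0.5], [[0, 0, 0], 0.15, 0.5], [[0, 0, 0], 0.15, 0.5], [[0, 0, 0], 0.15, 0.5], [[0, 0, 0], 0.15, 0.5], [[0, 0, 0], 0.15, 0.5], [[0, 0, 0], 0.15, 0.5], [[0, 0, 0], 0.05, 0.5], [[0, 0, 0], 0.06, 0.5], [[0, 0, 0], 0, 0.5]])

```text
time_s: 20.45
position: [0.6223, 0.0473, 0.101]
orientation: [-3.141, -0.0, 1.256]
wrist_force: [1.8, 2.4, -7.4]
finger_gap: 0.0131
grasp_force: 53.3
```

```bash
python3 -c "
from h import *
o=robot.observe();print(o['orientation'],o['wrist_torque'],o['wrist_force'])"
```

```text
[-3.14136378e+00 -3.26250477e-04  1.25593669e+00] [ 0.47635587 -0.3554059   0.95610781] [ 1.77092586  2.37424024 -7.4395235 ]
```

Stop reached (≈1 N m). Release, back off and check.

Emit:
move_arm(targets=[[[0, 0, 0], 0, 4], [[0, 0, 0], 0, 4], [[0, 0, -2.5], 0, 4], [[0, 0, -4], 0, 4], [[-3, -3, -4], 0, 4], [[-3, -5, 0], 0, 4], [[0, -5, 0], 0, 4], [[0, -5, 0], 0, 4], [[0, 0, 0], 0, 4], [[0, 0, 0], 0, 4]])

```text
time_s: 21.7
position: [0.4337, 0.0461, 0.2073]
orientation: [3.139, -0.001, 1.253]
wrist_force: [0.5, -0.0, -0.9]
finger_gap: 0.0399
grasp_force: 0.0
```

```bash
python3 - <<'E'
from h import *
o=robot.observe();print(o['position'],o['orientation'])
s=save('wrist','w7');s=save('top','t7');p=np.load('jig.npy')
a=cv2.resize(s['image'][105:230,180:330],(600,500),interpolation=cv2.INTER_CUBIC)
cv2.imwrite('pics/t7b.png',a)
E
```

```text
[0.43368563 0.04605072 0.20729791] [ 3.13850982e+00 -8.37467148e-04  1.25266789e+00]
```

View pics/t7b.png

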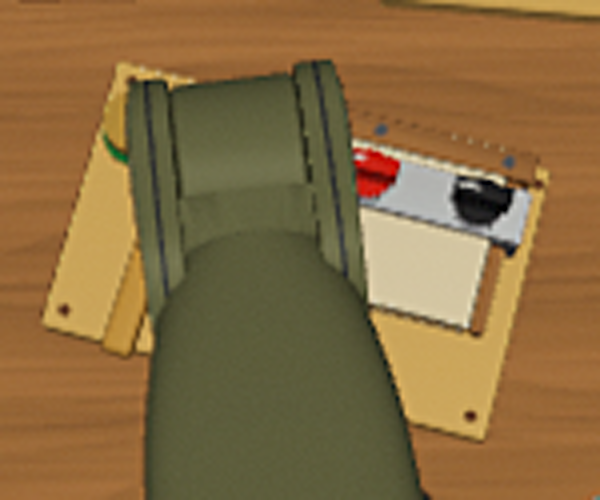

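The top crop shows the red knob (375,172) and the right knob (482,200) with their bars along the beam, and the stack's front edge level with the cheek end (475,330). The arm hides the left knob, but I felt its stop.

```bash
python3 -c "
from rig import robot
print(robot.close_job())"
```

```text
the job is handed in; nothing more can be done
None
```

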